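# Put the forceps in the UV steriliser drawer

## Robot

A 6-joint arm with a two-finger parallel gripper is mounted at the origin on a cart in front of the work surface, level with it; the furniture and walls round the work are solid. World frame = base frame: x ahead of the robot, y to its left, z up, the work surface at z = 0. Lengths are in m, angles in degrees, forces in N, time in s.
With the tool pointing down it reaches from about 0.25 to 0.775 m from the base axis. Payload 8.9 kg.
Tool frame: the origin (TCP) lies midway between the tips of the shut fingers; the grasp point (between the pads) lies 19 mm behind it (manip.grasp_offset is the distance from the TCP to the grasp point, in m); z points along the fingers, y is the line along which they close (so a half turn about z gives the same grasp; the last joint's range is limited). The gripper opens to 85 mm and grips with 20 to 120 N. Pads are 22 mm wide; open, the fingers measure 114 mm over their backs; the gripper's body (76 mm by 85 mm) begins 54 mm behind the grasp point. The pads swing forward as they close: fully open they stand 13 mm farther back than shut.
Start: joints at [-77.481, 16.656, -8.789, 64.555, 0, 82.019], TCP at [0.184, -0.492, 0.231] pointing down, gripper open.
Joint ranges: [-144.48, 144.48], [-52.06, 99.96], [-74.48, 78.29], [-112.23, 115.85], [-86.99, 84.42], [-180, 180]. Speed limits (degrees/s): [127.2, 127.2, 159.86, 180, 180, 180].

## Interface

Orientations are given as [roll, pitch, yaw] about the fixed x, y, z axes, in that order (R = Rz(yaw) Ry(pitch) Rx(roll)).
In Python, from rig import status, cams, manip gives the robot as it stands.
- The arm moves only by the tool play_rows, never from a script. Its argument "steps" is a list of rows, each a list of 4 numbers: the shift along the tool's x, y, z in mm, then the turn about the tool's z in rad. In form: [[tx, ty, tz, spin], ...]. A call has exactly 8 rows; each row is the pose to reach, as a shift and turn from the pose commanded when the call began, along the tool's axes at that moment; what a row does not reach only later rows make up. A row lasts 1/8 s, in which the tool goes at most 62.5 mm and 10.7 degrees, less where a joint would pass 70% of its speed; a pose out of reach is approached as far as the arm can. A call with a gripper value outside its range is refused whole. "grip" is the gripper command: -1 is fully open, 1 is shut, values between are in proportion, set as the call begins (left out, the last holds). The fingers move at their own pace and stop on an object; "grip_force" is the grip in N (left out, the last holds). Time passes only in rows, so rows that repeat a pose let the fingers close, or fill a call up. It gives the time, the measured TCP pose, the force, the opening and the grip force at its end, in the units of the state.
- status.sense(): the state, without advancing time (a new reading comes with each control period).
- cams.snapshot(name): name is "side" or "top" or "wrist"; returns the picture (420x560x3 uint8, red, green, blue); there is no depth.
- cams.camera_params(name): a dict with "K" (3x3 intrinsics, pixels), "D" ([k1, k2, p1, p2, k3] as OpenCV has them; the pictures are not rectified), "R" (3x3) and "t" (3): a world point X has camera coordinates R X + t; the wrist camera has in their place "T_tool_cam" (4x4, takes a point from camera to tool coordinates, whose origin is the TCP and whose axes are the flange's). Camera axes: x right, y down, z forward; pixel columns grow to the right and rows downward; lengths in m; the calibration is good to about 2 mm. A picture is of the moment at which its call begins: read the wrist's pose just before it. camera_params takes no time and is no camera call.
- manip.hand_in(): hands the job in; it is judged then, once.
The state is a dict: "time_s": time; "q": joint angles; "qd": joint speeds; "tau": joint torques, N m; "position": TCP position; "ee_rot": TCP orientation; "wrist_force": force on the tool from outside, world axes, zero at the start; "ft_torque": the same for the moment, N m; "opening": opening from 0.0 (shut) to 1.0 (fully open); "finger_force": force on a finger pad.
Only numpy, scipy, OpenCV 4.12 (cv2) and the standard library are available. Lean on these libraries where they do the work, as an engineer would, in place of code of your own. Each camera call takes 0.05 s, during which the arm holds its last target. There are 200 camera calls.

## Task

The steel forceps lying on the cart have to go into the UV steriliser with the scissors that are already in its drawer. Pull the drawer out to its stop, lay the forceps down flat on the tray beside the scissors (not on top of them, and not dropped in), let go, and push the drawer fully home without slamming it. Leave the jar and the timer where they stand.

Things in the scene. Friction and masses are not known exactly. Their poses are not given: they have to be found in the camera images.
- steriliser: Low white bench-top case, fixed on the left of the cart, 166 mm deep (its x), 244 mm wide (its y), 82 mm high. Origin: centre of its underside, on the cart top. Its front with the drawer faces its own -x, which is about the world's -y (to the robot's right); its own +y points back to the robot. Its roof covers whatever part of the tray is still inside.
- drawer (a joint): How far the drawer is pulled out of the case along the case's -x, in m: 0 = fully home (grey front against the case), 0.125 = out at its stop. It starts shut or slightly ajar, drags with about 2.5 N of friction, has no spring and stays where it is left. At its stop, about 120 mm of the depth of the tray (from its front wall) lies open to the sky.
- drawer_handle (a point): Middle of the handle: a level round steel bar, 10 mm thick, 108 mm long, parallel to the case's y, 58 mm above the cart top, held by a post at each end. 35 mm free between bar and the grey drawer front (12 mm thick, 244 mm wide, 10 to 76 mm above the cart top). Moves with the drawer; axes as the case.
- tray (a point): Centre of the inner floor of the drawer's steel tray, 21 mm above the cart top; moves with the drawer, axes as the case. Inside, the floor is 147 mm (x) by 212 mm (y); walls 3 mm thick, 31 mm high; the grey drawer front, 55 mm above the floor, stands right before the wall at -x. The handle bar's axis is at x = -128.5 mm from here.
- forceps: Straight steel forceps, 130 mm long (along its y), 8 mm wide (x), 7 mm high, about 30 g, rigid, lying flat on the cart near its right edge, roughly along the world's x. Origin: middle of the underside. Gripped across the 8 mm.
- scissors: Closed rigid scissors, 199 mm long (own y), lying across the tray, about along the case's y. Origin: underside, middle of the length, on the blades' centre line. Blades 16 mm wide, own y -100 to +35 mm, toward the robot; two blue finger loops, own y +37 to +98 mm, together 84 mm wide (own x -42 to +42), 9 mm high, at the far end. Free tray floor lies between blades and drawer front. Loose.
- staining_jar: Lidded glass staining jar, 50 x 58 x 92 mm high, loose, in the far right corner of the cart. Origin: middle of the underside. Leave it.
- timer: White laboratory timer, 44 x 60 x 16 mm, loose, on the cart between the robot and the steriliser. Origin: middle of the underside. Leave it.

How it is judged:
By the outcome, as a careful person would: the job done as asked, in the order asked, and still so for the second after the job is handed in, with the robot touching nothing.
It also fails if it takes over 67 s, if anything falls off the work surface, if the arm or the gripper's body presses on something with over 40 N, if the wrist force passes 120 N, or if a joint passes its speed limit or range.

## Working session

There is one attempt and no reset: what is moved stays moved. The work goes in short steps, Python scripts to look and compute and a tool call to move; the robot and the scene stay as the last step left them, time stands still between calls to the robot, and variables do not carry over. Pictures are saved under pics/ and viewed, at most 11 in all, crops included, and the job is handed in when it is done.

Besides the shell and the picture viewer there is one more tool, called as a command line: name --pt "numbers of a row" for each row, then --argument value for the rest. play_rows: Moves the arm, as the interface text tells. Its arguments: {"type":"object","properties":{"steps":{"type":"array"},"grip":{"type":"number"},"grip_force":{"type":"number"}},"required":["steps"]}

```bash
mkdir -p pics; ls; python3 - <<'E'
from rig import status,cams,manip
import cv2,numpy as np
s=status.sense();print(s)
print(manip.grasp_offset)
for n in ("top","side","wrist"):
    print(n,cams.camera_params(n))
for n in ("top","side"):
    cv2.imwrite(f"pics/{n}0.png",cams.snapshot(n)[:,:,::-1])
E
```

```text
pics
{'time_s': 0.0, 'q': array([-7.74802517e+01,  1.66894328e+01, -8.83132369e+00,  6.45545217e+01,
       -3.89387911e-04,  8.20186844e+01]), 'qd': array([ 0.04846098, -0.03637836, -0.04314189,  0.04783993,  0.08820651,
       -0.03158883]), 'tau': array([-4.94473570e-03, -5.37137747e+01,  3.31378019e+01,  1.54560199e-02,
       -6.35971774e-04,  2.57115187e-05]), 'position': array([ 0.18377308, -0.49131523,  0.23072607]), 'ee_rot': array([-1.79925397e+02, -1.00667667e-02,  2.05010576e+01]), 'wrist_force': array([0.70357333, 0.27680795, 0.11147895]), 'ft_torque': array([-0.01933439, -0.00080549,  0.00683896]), 'finger_force': 0.0, 'opening': 0.9978520918494508}
0.0187
top {'K': array([[414.27913392,   0.        , 273.93879253],
       [  0.        , 414.27913392, 213.50204787],
       [  0.        ,   0.        ,   1.        ]]), 'D': array([-0.09437884,  0.        ,  0.        ,  0.        ,  0.        ]), 'R': array([[ 0.01323374, -0.99989136,  0.00649063],
       [-0.98455173, -0.01416359, -0.17452014],
       [ 0.17459311, -0.0040808 , -0.98463221]]), 't': array([0.08399889, 0.
[... 369 characters left out ...]

       [-0.01228178,  0.81483971, -0.57955621]]), 't': array([-0.58882603,  0.09898128,  0.81769629])}
wrist {'K': array([[311.79852062,   0.        , 275.47760124],
       [  0.        , 311.79852062, 205.91026492],
       [  0.        ,   0.        ,   1.        ]]), 'D': array([0.01165264, 0.        , 0.        , 0.        , 0.        ]), 'T_tool_cam': array([[ 9.04502365e-04, -9.58476947e-01, -2.85168589e-01,
         7.25525587e-02],
       [ 9.99998928e-01,  5.38608917e-04,  1.36150046e-03,
        -6.23545359e-05],
       [-1.15137246e-03, -2.85169515e-01,  9.58476407e-01,
        -1.42719542e-01],
       [ 0.00000000e+00,  0.00000000e+00,  0.00000000e+00,
         1.00000000e+00]])}
```

View pics/top0.png

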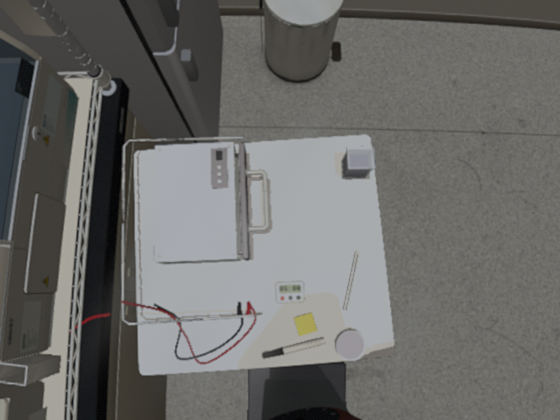

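View pics/side0.png

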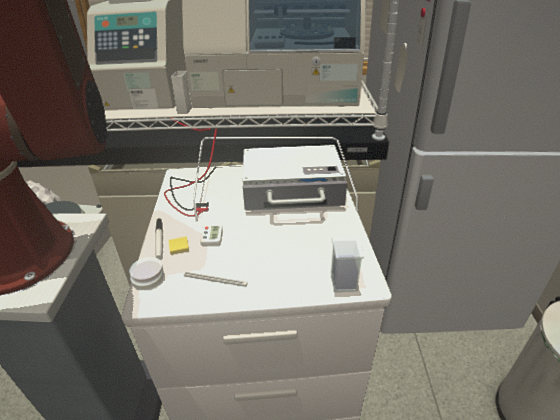

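The top view shows the forceps from about (357,252) to (346,309), the drawer handle near (267,172)-(267,230), the timer at (290,292) and the jar at (358,162). The side view shows the bar from about (268,200) to (325,197), with its shadow below it.

```bash
cat > h.py <<'E'
import numpy as np,cv2
from rig import status,cams,manip
from scipy.spatial.transform import Rotation as Ro
def cam(n,s=None):
    p=cams.camera_params(n)
    if n!="wrist": R,t=p["R"],p["t"]; return p["K"],p["D"],R.T,-R.T@t
    T=p["T_tool_cam"];s=s or status.sense();W=Ro.from_euler("xyz",s["ee_rot"],degrees=True).as_matrix()
    return p["K"],p["D"],W@T[:3,:3],W@T[:3,3]+s["position"]
def cast(c,px,z):
    K,D,R,o=c
    u=cv2.undistortPoints(np.array(px,float).reshape(-1,1,2),K,D)[:,0]
    d=np.c_[u,np.ones(len(u))]@R.T
    return o+d*((z-o[2])/d[:,2])[:,None]
def proj(c,X):
    K,D,R,o=c
    return cv2.projectPoints((np.atleast_2d(X)-o)@R,np.zeros(3),np.zeros(3),K,D)[0][:,0]
def totool(X,s=None):
    s=s or status.sense();W=Ro.from_euler("xyz",s["ee_rot"],degrees=True).as_matrix()
    return (np.array(X)-s["position"])@W*1000
E
python3 - <<'E'
from h import *
np.set_printoptions(precision=4,suppress=True)
t=cam("top");s=cam("side")
print("forceps",cast(t,[(357,252),(346,309)],.005),cast(s,[(185,275),(246,284)],.005))
print("handle",cast(t,[(267,171),(267,231)],.058),cast(s,[(268,200),(325,197)],.058))
print("case roof",cast(t,[(156,145),(236,143),(155,262),(238,260)],.082))
print("timer,jar",cast(t,[(290,292)],.016),cast(t,[(360,160)],.092))
im=cv2.imread("pics/top0.png");a=cv2.resize(im[130:320,140:400],(800,585),interpolation=cv2.INTER_CUBIC)
cv2.imwrite("pics/topc.png",a)
E
```

```text
forceps [[ 0.5192 -0.0904  0.005 ]
 [ 0.3968 -0.0648  0.005 ]] [[ 0.3978 -0.0659  0.005 ]
 [ 0.5204 -0.0911  0.005 ]]
handle [[0.6837 0.1081 0.058 ]
 [0.5558 0.106  0.058 ]] [[0.558  0.1153 0.058 ]
 [0.6869 0.124  0.058 ]]
case roof [[0.7306 0.3415 0.082 ]
 [0.7365 0.1734 0.082 ]
 [0.4869 0.3277 0.082 ]
 [0.4938 0.1623 0.082 ]]
timer,jar [[0.4318 0.0558 0.016 ]] [[ 0.7007 -0.0829  0.092 ]]
```

View pics/topc.png

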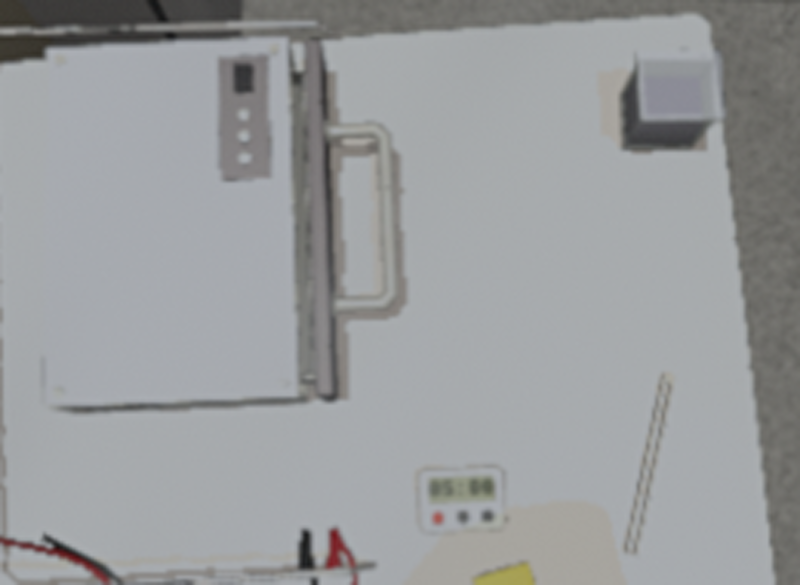

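The crop gives the bar at about (265.4,174)-(266,227.5) in the full picture, and the drawer is slightly ajar (gap at crop x≈305). I'll move above the handle.

```bash
python3 - <<'E'
from h import *
np.set_printoptions(precision=4,suppress=True)
t=cam("top");p=cast(t,[(265.4,174),(266,227.5)],.058);print(p,p.mean(0));m=p.mean(0)
print(totool([m[0],m[1],.19]))
E
```

```text
[[0.6771 0.1114 0.058 ]
 [0.563  0.1082 0.058 ]] [0.62   0.1098 0.058 ]
[ 619.1648 -410.333    41.3555]
```

play_rows --pt "30 -20 0 0" --pt "75 -50 0 0" --pt "120 -80 0 0" --pt "165 -110 0 0" --pt "210 -140 0 0" --pt "255 -170 0 0" --pt "300 -200 0 0" --pt "345 -230 0 0" --grip -0.2

```text
time_s: 1.1
position: [0.4272, -0.1539, 0.2312]
ee_rot: [180.0, 0.0, 20.5]
wrist_force: [-0.0, -1.8, 0.4]
opening: 0.603
finger_force: 0.0
```

play_rows --pt "45 -30 5 0.04" --pt "90 -60 10 0.09" --pt "135 -90 20 0.14" --pt "180 -120 30 0.19" --pt "225 -150 35 0.25" --pt "260 -170 40 0.3" --pt "275 -180 41 0.305" --pt "275 -180 41 0.305"

```text
time_s: 2.1
position: [0.6211, 0.1085, 0.1894]
ee_rot: [-179.9, 0.1, 3.3]
wrist_force: [-0.4, -0.5, -0.2]
opening: 0.6
finger_force: 0.0
```

```bash
python3 - <<'E'
from h import *
s=status.sense();print(s["position"],s["ee_rot"],s["opening"],s["time_s"])
cv2.imwrite("pics/w1.png",cams.snapshot("wrist")[:,:,::-1])
E
```

```text
[0.62107764 0.10848296 0.18937375] [-1.79910600e+02  7.02234667e-02  3.28620070e+00] 0.600352079924576 2.1
```

View pics/w1.png

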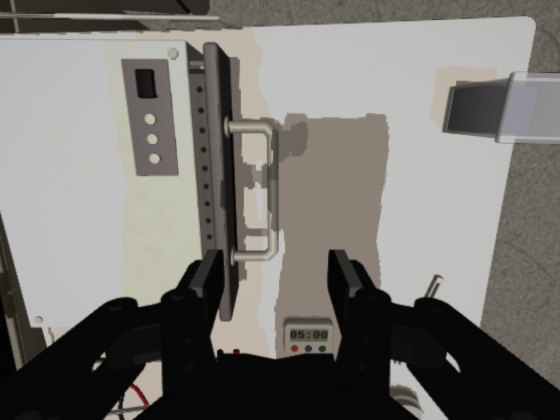

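The wrist view shows the handle bar along column ≈272, with its ends at about (271,126) and (273,257). The fingers straddle it near the bottom.

```bash
python3 - <<'E'
from h import *
np.set_printoptions(precision=4,suppress=True)
c=cam("wrist");p=cast(c,[(271.5,126),(272.5,257)],.058);print(p,p.mean(0))
print("front top edge",cast(c,[(210,45),(227,320)],.076), cast(c,[(185,45),(212,320)],.082))
print("finger tips",totool(cast(c,[(335,250),(215,250)],.189+.005)))
m=p.mean(0);print(totool([*m[:2],.040]))
E
```

```text
[[0.6823 0.1144 0.058 ]
 [0.56   0.1069 0.058 ]] [0.6211 0.1107 0.058 ]
front top edge [[0.7383 0.1629 0.076 ]
 [0.5    0.1473 0.076 ]] [[0.7362 0.1797 0.082 ]
 [0.5037 0.1605 0.082 ]]
finger tips [[  9.2147  28.8756  -4.3595]
 [  9.1636 -29.0866  -4.2843]]
[  0.823   -2.7952 149.6924]
```

play_rows --pt "0 -2.5 10 -0.006" --pt "0 -2.5 35 -0.006" --pt "0 -2.5 65 -0.006" --pt "0 -2.5 95 -0.006" --pt "0 -2.5 120 -0.006" --pt "0 -2.5 138 -0.006" --pt "0 -2.5 147 -0.006" --pt "0 -2.5 149 -0.006" --grip 0.2

```text
time_s: 3.15
position: [0.6205, 0.11, 0.041]
ee_rot: [-179.9, 0.0, 3.5]
wrist_force: [0.6, 0.3, 0.3]
opening: 0.398
finger_force: 0.0
```

play_rows --pt "0 0 0 0" --pt "0 0 0 0" --pt "0 0 0 0" --pt "0 0 0 0" --pt "0 0 0 0" --pt "0 0 0 0" --pt "0 0 0 0" --pt "0 0 0 0" --grip 1 --grip_force 30

```text
time_s: 4.15
position: [0.6214, 0.1104, 0.042]
ee_rot: [-179.9, -0.1, 3.5]
wrist_force: [-1.8, 0.2, 6.3]
opening: 0.097
finger_force: 29.6
```

play_rows --pt "0 6 0 0" --pt "0 18 0 0" --pt "0 32 0 0" --pt "0 46 0 0" --pt "0 60 0 0" --pt "0 72 0 0" --pt "0 82 0 0" --pt "0 88 0 0"

```text
time_s: 5.15
position: [0.6266, 0.0226, 0.042]
ee_rot: [-179.9, -0.0, 3.5]
wrist_force: [-3.3, 3.0, 7.1]
opening: 0.103
finger_force: 29.9
```

play_rows --pt "0 4 0 0" --pt "0 8 0 0" --pt "0 12 0 0" --pt "0 16 0 0" --pt "0 19 0 0" --pt "0 22 0 0" --pt "0 25 0 0" --pt "0 27 0 0"

```text
time_s: 6.15
position: [0.6281, -0.0032, 0.042]
ee_rot: [-179.8, -0.0, 3.6]
wrist_force: [-4.1, 11.0, 10.3]
opening: 0.103
finger_force: 30.2
```

play_rows --pt "0 1 0 0" --pt "0 2 0 0" --pt "0 2 0 0" --pt "0 2 0 0" --pt "0 2 0 0" --pt "0 2 0 0" --pt "0 2 0 0" --pt "0 2 0 0"

```text
time_s: 7.15
position: [0.6281, -0.0033, 0.042]
ee_rot: [-179.6, -0.0, 3.7]
wrist_force: [-3.0, 13.8, 10.7]
opening: 0.099
finger_force: 30.3
```

play_rows --pt "0 -3 0 0" --pt "0 -3 0 0" --pt "0 -3 0 0" --pt "0 -3 0 0" --pt "0 -3 0 0" --pt "0 -3 0 0" --pt "0 -3 0 0" --pt "0 -3 0 0" --grip 0.3

```text
time_s: 8.15
position: [0.628, -0.0034, 0.0412]
ee_rot: [-179.9, -0.0, 3.6]
wrist_force: [0.0, -0.6, -0.7]
opening: 0.354
finger_force: 0.0
```

play_rows --pt "0 0 -10 0" --pt "0 0 -35 0" --pt "0 0 -75 0" --pt "-10 0 -115 -0.0" --pt "-30 0 -150 0" --pt "-50 0 -180 0" --pt "-60 0 -195 0" --pt "-60 0 -200 0"

```text
time_s: 9.15
position: [0.5683, -0.0075, 0.2421]
ee_rot: [-179.9, -0.1, 3.5]
wrist_force: [-0.3, -0.4, -0.4]
opening: 0.351
finger_force: 0.0
```

```bash
python3 - <<'E'
from h import *
s=status.sense();print(s["position"],s["ee_rot"],s["opening"],s["time_s"])
w=cams.snapshot("wrist")[:,:,::-1];t=cams.snapshot("top")[:,:,::-1]
cv2.imwrite("pics/w2.png",w)
cv2.imwrite("pics/t2.png",t)
E
```

```text
[ 0.5682733  -0.00746874  0.24212576] [-1.79927133e+02 -8.06739859e-02  3.54238970e+00] 0.3510186193595813 9.15
```

View pics/w2.png

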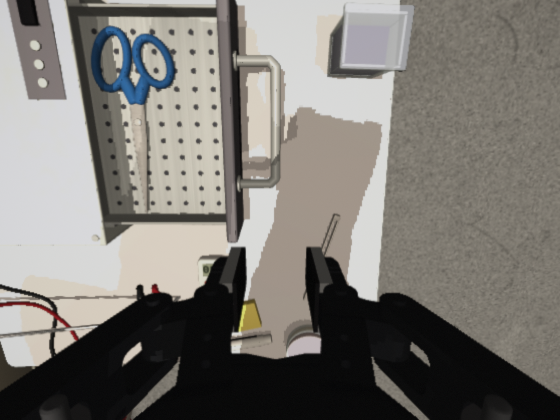

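The wrist view shows the open drawer. The scissor blades run from about (135,100) to the tip at (147,212), the loops span columns 92–174 above row 103, and free floor lies between the blades and the front (column ≈220). The forceps run from about (336,215) to (304,298).

```bash
python3 - <<'E'
from h import *
np.set_printoptions(precision=4,suppress=True)
c=cam("wrist")
bar=np.array([.6280,-.0033]);a=np.radians(3.6)
cy=-np.array([np.cos(a),np.sin(a)]);cx=np.array([-np.sin(a),np.cos(a)])
# refine bar mid along y
p=cast(c,[(274,60),(276,183)],.058);print("bar",p)
m=p.mean(0)[:2]; tc=m+.1285*cx; print("tray",tc)
loc=lambda P:np.c_[(P[:,:2]-tc)@cx,(P[:,:2]-tc)@cy]*1000
print("blade",loc(cast(c,[(137,110),(142,150),(146,212)],.023)))
print("loops L/R/bottom",loc(cast(c,[(92,65),(174,65),(138,104)],.030)))
print("blade right edge",loc(cast(c,[(147,115),(149,150)],.023)))
print("tray near wall in",loc(cast(c,[(108,214),(215,214)],.030)))
t=cam("top");im=cv2.imread("pics/t2.png")
q=cast(c,[(337,215),(304,298)],.006);print("forceps wrist",q)
q=cast(t,[(357,252),(346,309)],.006);f=q.mean(0);print("forceps top",q,f)
print("tool delta to above forceps",totool([f[0],f[1],.06]))
E
```

```text
bar [[ 0.6894  0.0014  0.058 ]
 [ 0.5699 -0.008   0.058 ]]
tray [0.6216 0.125 ]
blade [[ 23.7291 -14.5206]
 [ 23.6526  29.1025]
 [ 27.9316 103.4619]]
loops L/R/bottom [[ 61.4425 -58.8233]
 [-23.3884 -59.1811]
 [ 18.8973 -20.6158]]
blade right edge [[13.3797 -9.2679]
 [15.6803 29.0894]]
tray near wall in [[ 70.1412 103.7168]
 [-56.8267 103.7501]]
forceps wrist [[ 0.5219 -0.089   0.006 ]
 [ 0.3989 -0.0577  0.006 ]]
forceps top [[ 0.5192 -0.0902  0.006 ]
 [ 0.3969 -0.0646  0.006 ]] [ 0.458  -0.0774  0.006 ]
tool delta to above forceps [-114.7102   63.2801  180.8148]
```

play_rows --pt "-15 8 0 0.04" --pt "-35 20 20 0.1" --pt "-60 33 45 0.16" --pt "-85 47 75 0.22" --pt "-105 58 105 0.27" --pt "-113 62 125 0.27" --pt "-115 63 137 0.27" --pt "-115 63 140 0.27"

```text
time_s: 10.25
position: [0.4572, -0.077, 0.1001]
ee_rot: [-179.9, 0.1, -11.9]
wrist_force: [-0.4, 0.6, 0.8]
opening: 0.348
finger_force: 0.0
```

```bash
python3 - <<'E'
from h import *
s=status.sense();print(s["position"],s["ee_rot"],s["opening"],s["time_s"])
w=cams.snapshot("wrist")[:,:,::-1]
cv2.imwrite("pics/w3.png",w)
E
```

```text
[ 0.45716947 -0.07701392  0.10011027] [-1.79899686e+02  1.07902674e-01 -1.19176014e+01] 0.3483854022542751 10.25
```

View pics/w3.png

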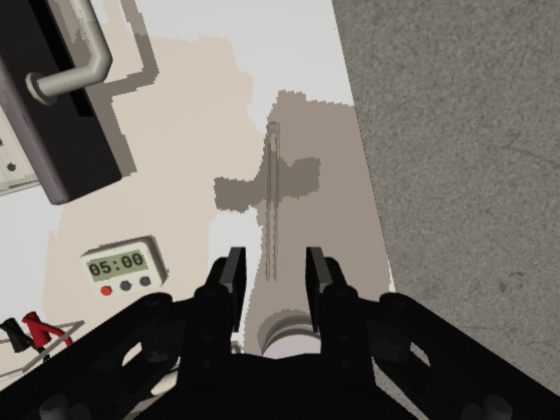

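The forceps run straight up the wrist picture from (273,123) to (271,280), centred between the fingers.

```bash
python3 - <<'E'
from h import *
np.set_printoptions(precision=4,suppress=True)
c=cam("wrist");q=cast(c,[(273.5,123),(271,280)],.006);f=q.mean(0);print(q,np.linalg.norm(q[0]-q[1]))
print(np.degrees(np.arctan2(*(q[0]-q[1])[[1,0]])),totool([f[0],f[1],.003]))
E
```

```text
[[ 0.5219 -0.0892  0.006 ]
 [ 0.3957 -0.0602  0.006 ]] 0.12952363972971168
-12.905531605756781 [ 0.9214 -2.3932 97.4176]
```

play_rows --pt "0 -2 10 0.012" --pt "0 -2 30 0.012" --pt "0 -2 52 0.012" --pt "0 -2 72 0.012" --pt "0 -2 86 0.012" --pt "0 -2 93 0.012" --pt "0 -2 96 0.012" --pt "0 -2 97 0.012"

```text
time_s: 11.3
position: [0.458, -0.0752, 0.0043]
ee_rot: [-179.9, -0.0, -12.6]
wrist_force: [-0.2, -0.0, -1.3]
opening: 0.35
finger_force: 0.0
```

play_rows --pt "0 0 0 0" --pt "0 0 0 0" --pt "0 0 0 0" --pt "0 0 0 0" --pt "0 0 0 0" --pt "0 0 0 0" --pt "0 0 0 0" --pt "0 0 0 0" --grip 1 --grip_force 30

```text
time_s: 12.3
position: [0.458, -0.0752, 0.0044]
ee_rot: [-179.9, -0.0, -12.6]
wrist_force: [-1.1, 1.0, 6.8]
opening: 0.08
finger_force: 29.7
```

play_rows --pt "0 0 -4 0" --pt "0 0 -14 0" --pt "0 0 -32 0" --pt "0 0 -56 0" --pt "0 0 -80 0" --pt "0 0 -100 0" --pt "0 0 -116 0" --pt "0 0 -120 0"

```text
time_s: 13.3
position: [0.4583, -0.0755, 0.1253]
ee_rot: [-179.9, -0.1, -12.6]
wrist_force: [1.4, 0.5, -0.5]
opening: 0.081
finger_force: 29.3
```

```bash
python3 - <<'E'
from h import *
np.set_printoptions(precision=4,suppress=True)
a=np.radians(3.6);cy=-np.array([np.cos(a),np.sin(a)]);cx=np.array([-np.sin(a),np.cos(a)])
tc=np.array([.6216,.125]);g=tc-.035*cx+.033*cy;print(g,totool([*g,.0254]))
cv2.imwrite("pics/w4.png",cams.snapshot("wrist")[:,:,::-1])
s=status.sense();print(s["position"],s["opening"],s["ee_rot"])
E
```

```text
[0.5909 0.088 ] [  93.5357 -188.3165  100.3338]
[ 0.4581 -0.0754  0.1251] 0.07798808913109383 [-179.9266   -0.0686  -12.6057]
```

View pics/w4.png

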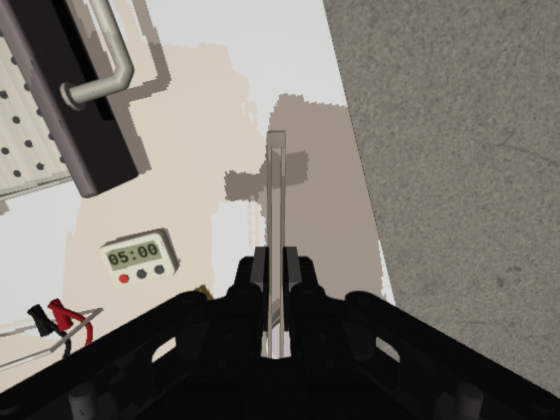

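The forceps are held level and straight between the fingers, with the far end at (277,133).

play_rows --pt "8 -16 0 0" --pt "22 -45 0 -0.05" --pt "40 -80 0 -0.12" --pt "58 -116 0 -0.2" --pt "74 -150 0 -0.26" --pt "87 -175 0 -0.28" --pt "93 -187 0 -0.283" --pt "93.5 -188 0 -0.283"

```text
time_s: 14.35
position: [0.5898, 0.0885, 0.1235]
ee_rot: [-179.9, 0.1, 3.6]
wrist_force: [-0.6, 0.8, -0.6]
opening: 0.081
finger_force: 29.3
```

```bash
python3 - <<'E'
from h import *
s=status.sense();print(s["position"],s["ee_rot"],s["wrist_force"])
w=cams.snapshot("wrist")[:,:,::-1]
cv2.imwrite("pics/w5.png",w)
E
```

```text
[0.58978792 0.08849087 0.12352766] [-1.79912755e+02  6.13090686e-02  3.63879850e+00] [-0.61544301  0.84707302 -0.56692954]
```

View pics/w5.png

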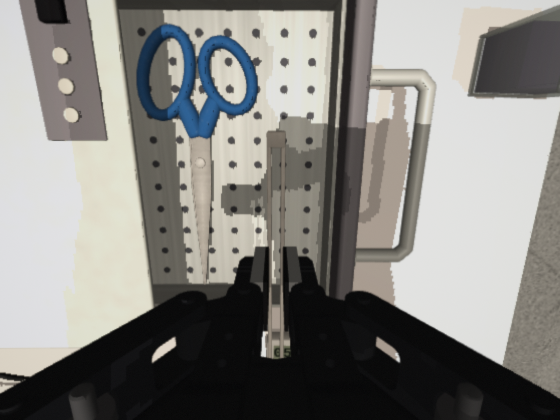

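The forceps hang over the free floor, with columns 267–287 between the blades (≤213) and the front wall (≈330). I'll lower them now, 5 mm farther from the near wall.

play_rows --pt "4 0 8 0" --pt "5 0 24 0" --pt "5 0 44 0" --pt "5 0 62 0" --pt "5 0 76 0" --pt "5 0 86 0" --pt "5 0 91 0" --pt "5 0 94 0"

```text
time_s: 15.4
position: [0.5951, 0.0882, 0.0303]
ee_rot: [-179.9, -0.0, 3.6]
wrist_force: [-0.2, 0.1, -0.4]
opening: 0.081
finger_force: 29.3
```

play_rows --pt "0 0 1 0" --pt "0 0 1.5 0" --pt "0 0 2 0" --pt "0 0 2.5 0" --pt "0 0 3 0" --pt "0 0 3.5 0" --pt "0 0 3.5 0" --pt "0 0 3.5 0"

```text
time_s: 16.4
position: [0.5949, 0.0882, 0.0267]
ee_rot: [-179.9, 0.0, 3.6]
wrist_force: [0.4, 0.0, -1.3]
opening: 0.075
finger_force: 29.3
```

Forceps bottom is about 1–2 mm above the floor. I'll creep down until contact.

play_rows --pt "0 0 0.4 0" --pt "0 0 0.8 0" --pt "0 0 1.2 0" --pt "0 0 1.5 0" --pt "0 0 1.5 0" --pt "0 0 1.5 0" --pt "0 0 1.5 0" --pt "0 0 1.5 0"

```text
time_s: 17.4
position: [0.595, 0.0882, 0.0255]
ee_rot: [-179.9, -0.0, 3.6]
wrist_force: [-0.8, 0.1, 5.3]
opening: 0.075
finger_force: 30.0
```

play_rows --pt "0 0 0 0" --pt "0 0 0 0" --pt "0 0 0 0" --pt "0 0 0 0" --pt "0 0 0 0" --pt "0 0 0 0" --pt "0 0 0 0" --pt "0 0 0 0" --grip 0.5

```text
time_s: 18.4
position: [0.5951, 0.0906, 0.0255]
ee_rot: [-179.7, -0.1, 3.7]
wrist_force: [-0.9, 10.6, 3.7]
opening: 0.247
finger_force: 0.0
```

play_rows --pt "0 0 -3 0" --pt "0 0 -10 0" --pt "0 0 -25 0" --pt "0 0 -50 0" --pt "0 0 -80 0" --pt "0 0 -110 0" --pt "0 0 -130 0" --pt "0 0 -135 0"

```text
time_s: 19.4
position: [0.596, 0.0878, 0.1624]
ee_rot: [-179.9, -0.2, 3.6]
wrist_force: [-0.8, -0.6, -0.7]
opening: 0.252
finger_force: 0.0
```

```bash
python3 - <<'E'
from h import *
np.set_printoptions(precision=4,suppress=True)
s=status.sense();print(s["position"],s["ee_rot"],s["wrist_force"])
w=cams.snapshot("wrist")[:,:,::-1]
cv2.imwrite("pics/w6.png",w)
print(totool([.628,-.0035,.041]))
E
```

```text
[0.596  0.0878 0.1624] [-179.9288   -0.1845    3.5872] [-0.8319 -0.6096 -0.7122]
[ 26.2156  93.3652 120.9116]
```

View pics/w6.png

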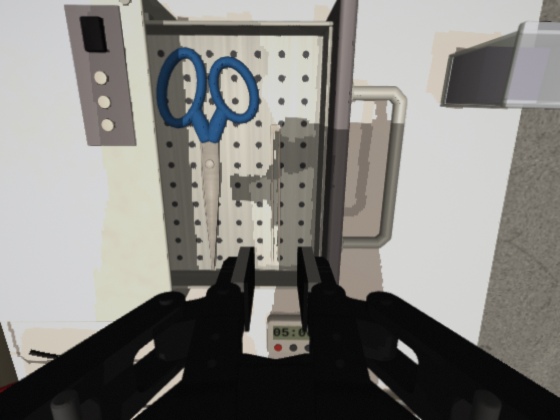

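The forceps lie on the floor at columns ≈271–278, rows 125–262, clear of the scissors (blades ≤217) and the walls. Next I'll go back to the handle.

```bash
python3 - <<'E'
from h import *
np.set_printoptions(precision=4,suppress=True)
c=cam("wrist");p=cast(c,[(400,100),(388,238)],.058);print("bar",p)
a=np.radians(3.6);cy=-np.array([np.cos(a),np.sin(a)]);cx=np.array([-np.sin(a),np.cos(a)]);tc=np.array([.6216,.125])
q=cast(c,[(276,125),(274.5,262)],.028);print("forceps local",np.c_[(q[:,:2]-tc)@cx,(q[:,:2]-tc)@cy]*1000)
E
```

```text
bar [[ 0.6836 -0.      0.058 ]
 [ 0.5729 -0.0095  0.058 ]]
forceps local [[-35.9797 -34.9497]
 [-34.6769  94.66  ]]
```

play_rows --pt "4 15 0 0" --pt "10 40 0 0" --pt "18 65 0 0" --pt "24 84 0 0" --pt "27 92 0 0" --pt "27 93 0 0" --pt "27 93 0 0" --pt "27 93 0 0" --grip 0.2

```text
time_s: 20.45
position: [0.6276, -0.0024, 0.1602]
ee_rot: [-179.9, -0.0, 3.7]
wrist_force: [-0.5, -1.0, -0.4]
opening: 0.398
finger_force: 0.0
```

Forceps are where wanted and the bar is unmoved. Descend and grip.

play_rows --pt "0 1 8 0" --pt "0 1 26 0" --pt "0 1 50 0" --pt "0 1 74 0" --pt "0 1 95 0" --pt "0 1 110 0" --pt "0 1 117 0" --pt "0 1 119 0"

```text
time_s: 21.45
position: [0.6278, -0.0039, 0.041]
ee_rot: [-179.9, 0.0, 3.6]
wrist_force: [0.1, 0.3, 0.4]
opening: 0.399
finger_force: 0.0
```

play_rows --pt "0 0 0 0" --pt "0 0 0 0" --pt "0 0 0 0" --pt "0 0 0 0" --pt "0 0 0 0" --pt "0 0 0 0" --pt "0 0 0 0" --pt "0 0 0 0" --grip 1

```text
time_s: 22.45
position: [0.6282, -0.0032, 0.0418]
ee_rot: [-179.9, -0.1, 3.6]
wrist_force: [-0.1, 5.3, 3.7]
opening: 0.099
finger_force: 29.6
```

play_rows --pt "0 -2 0 0" --pt "0 -5 0 0" --pt "0 -9 0 0" --pt "0 -14 0 0" --pt "0 -19 0 0" --pt "0 -24 0 0" --pt "0 -28 0 0" --pt "0 -32 0 0"

```text
time_s: 23.45
position: [0.6264, 0.0274, 0.0418]
ee_rot: [180.0, -0.1, 3.6]
wrist_force: [-0.4, -2.7, 5.5]
opening: 0.106
finger_force: 29.7
```

play_rows --pt "0 -5 0 0" --pt "0 -10 0 0" --pt "0 -15 0 0" --pt "0 -20 0 0" --pt "0 -25 0 0" --pt "0 -30 0 0" --pt "0 -35 0 0" --pt "0 -40 0 0"

```text
time_s: 24.45
position: [0.624, 0.0676, 0.0418]
ee_rot: [-180.0, -0.1, 3.6]
wrist_force: [1.7, -3.0, 3.9]
opening: 0.104
finger_force: 29.7
```

play_rows --pt "0 -5 0 0" --pt "0 -10 0 0" --pt "0 -15 0 0" --pt "0 -20 0 0" --pt "0 -25 0 0" --pt "0 -29 0 0" --pt "0 -33 0 0" --pt "0 -36 0 0"

```text
time_s: 25.45
position: [0.6219, 0.1038, 0.0418]
ee_rot: [-179.9, -0.1, 3.6]
wrist_force: [1.5, -2.8, 4.6]
opening: 0.103
finger_force: 29.7
```

play_rows --pt "0 -2 0 0" --pt "0 -4 0 0" --pt "0 -6 0 0" --pt "0 -8 0 0" --pt "0 -10 0 0" --pt "0 -12 0 0" --pt "0 -13 0 0" --pt "0 -14 0 0"

```text
time_s: 26.45
position: [0.6212, 0.1153, 0.0418]
ee_rot: [-179.8, -0.1, 3.8]
wrist_force: [3.5, -2.3, 5.0]
opening: 0.103
finger_force: 29.8
```

play_rows --pt "0 -1 0 0" --pt "0 -2 0 0" --pt "0 -3 0 0" --pt "0 -4 0 0" --pt "0 -5 0 0" --pt "0 -6 0 0" --pt "0 -6.5 0 0" --pt "0 -7 0 0"

```text
time_s: 27.45
position: [0.621, 0.1193, 0.0418]
ee_rot: [-179.7, -0.1, 4.1]
wrist_force: [2.9, -1.8, 4.8]
opening: 0.1
finger_force: 30.0
```

play_rows --pt "0 -0.5 0 0" --pt "0 -1 0 0" --pt "0 -1.5 0 0" --pt "0 -2 0 0" --pt "0 -2 0 0" --pt "0 -2 0 0" --pt "0 -2 0 0" --pt "0 -2 0 0"

```text
time_s: 28.45
position: [0.6209, 0.1207, 0.0418]
ee_rot: [-179.6, -0.1, 4.2]
wrist_force: [3.4, -2.3, 3.8]
opening: 0.103
finger_force: 30.0
```

```bash
python3 - <<'E'
from h import *
np.set_printoptions(precision=3,suppress=True)
s=status.sense();print(s["q"],s["tau"],s["wrist_force"],s["ft_torque"])
im=cams.snapshot("side")[:,:,::-1]; cv2.imwrite("pics/s7.png",cv2.resize(im[60:300,160:480],(800,600),interpolation=cv2.INTER_CUBIC))
E
```

```text
[  4.196  36.825  -6.462  46.61    0.368 180.   ] [  1.911 -67.499  24.742   1.42    0.81   -0.14 ] [ 3.371 -2.274  3.787] [-0.474 -0.755 -0.161]
```

View pics/s7.png

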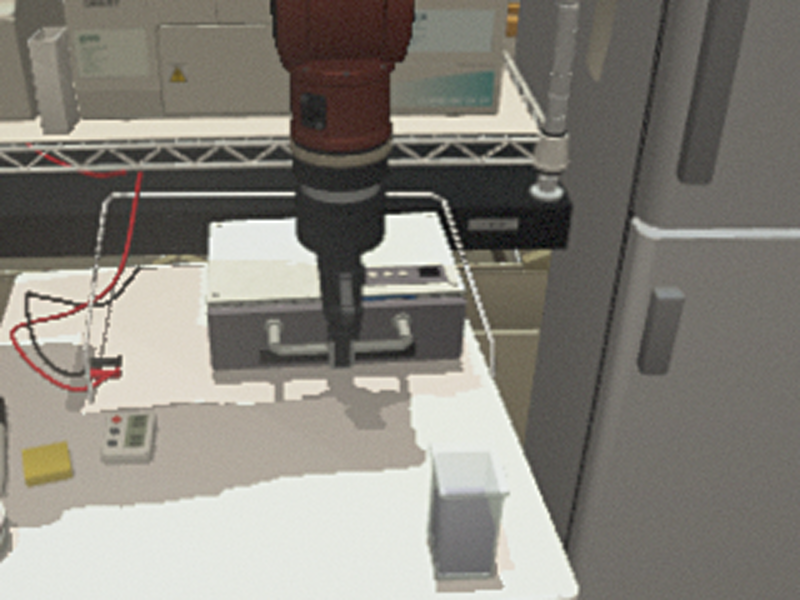

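The side view shows the drawer nearly home with the gripper on the bar, and the jar and timer standing. Joint 6 is at its 180° limit, so I'll let go, turn the tool back and push the bar with the outer finger.

play_rows --pt "0 4 0 0" --pt "0 5 0 0" --pt "0 5 0 0" --pt "0 5 0 0" --pt "0 5 0 -0.03" --pt "0 5 0 -0.07" --pt "0 5 0 -0.11" --pt "0 5 0 -0.11" --grip 0.45

```text
time_s: 29.5
position: [0.6203, 0.1159, 0.0413]
ee_rot: [-179.6, -0.0, 10.6]
wrist_force: [0.1, 0.1, -0.4]
opening: 0.276
finger_force: 0.0
```

```bash
python3 - <<'E'
from h import *
np.set_printoptions(precision=4,suppress=True)
s=status.sense();print(s["q"],s["position"],s["ee_rot"],s["wrist_force"],s["opening"])
E
```

```text
[  3.748   36.7934  -6.6129  46.5996   0.3864 173.1931] [0.6203 0.1159 0.0413] [-179.6156   -0.0399   10.5547] [ 0.0664  0.0843 -0.4285] 0.2759745914737995
```

play_rows --pt "0.3 -2 0 0" --pt "0.5 -4 0 0" --pt "0.7 -6 0 0" --pt "1 -8 0 0" --pt "1.1 -9 0 0" --pt "1.2 -10 0 0" --pt "1.3 -11 0 0" --pt "1.4 -12 0 0"

```text
time_s: 30.5
position: [0.6195, 0.1275, 0.0414]
ee_rot: [-179.7, -0.0, 10.5]
wrist_force: [0.0, -2.1, 0.2]
opening: 0.279
finger_force: 1.7
```

play_rows --pt "0 -0.5 0 0" --pt "0 -1 0 0" --pt "0 -1.5 0 0" --pt "0 -2 0 0" --pt "0 -2 0 0" --pt "0 -2 0 0" --pt "0 -2 0 0" --pt "0 -2 0 0"

```text
time_s: 31.5
position: [0.6195, 0.1279, 0.0414]
ee_rot: [-179.8, -0.0, 10.4]
wrist_force: [0.7, -9.9, -0.9]
opening: 0.272
finger_force: 5.2
```

play_rows --pt "0 -0.5 0 0" --pt "0 -1 0 0" --pt "0 -1 0 0" --pt "0 -1 0 0" --pt "0 -1 0 0" --pt "0 0 0 0" --pt "0 2 0 0" --pt "0 8 0 0"

```text
time_s: 32.5
position: [0.6205, 0.1224, 0.0414]
ee_rot: [-179.6, -0.0, 10.6]
wrist_force: [0.1, 0.7, -0.4]
opening: 0.277
finger_force: 0.0
```

play_rows --pt "0 0 0 0" --pt "0 0 -10 0" --pt "0 0 -30 0" --pt "0 0 -60 0" --pt "0 20 -90 0" --pt "0 50 -120 0" --pt "0 70 -130 0" --pt "0 75 -130 0"

```text
time_s: 33.5
position: [0.6347, 0.0465, 0.1712]
ee_rot: [-179.6, -0.1, 10.4]
wrist_force: [0.3, 0.6, -0.8]
opening: 0.279
finger_force: 0.0
```

```bash
python3 - <<'E'
from h import *
np.set_printoptions(precision=4,suppress=True)
s=status.sense();print(s["position"],s["wrist_force"])
im=cams.snapshot("wrist")[:,:,::-1];cv2.imwrite("pics/w8.png",im)
E
```

```text
[0.6347 0.0465 0.1712] [ 0.2721  0.5558 -0.8087]
```

View pics/w8.png

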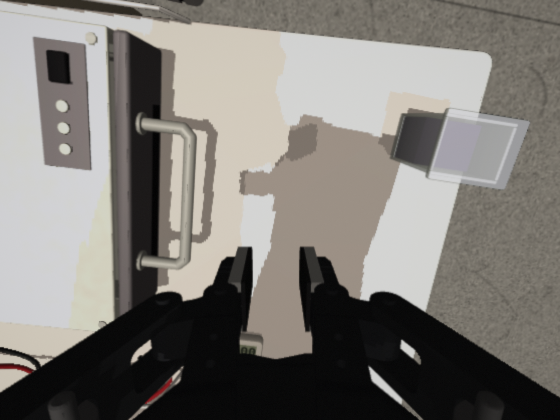

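The wrist view shows the grey front flush against the case (columns 110–130, no gap), and the gripper is clear.

```bash
python3 -c "
from rig import manip;print(manip.hand_in())"
```

```text
the job is handed in; nothing more can be done
None
```

The forceps are lying flat on the tray beside the scissors, the drawer is pushed fully home, the jar and timer were not touched, and the job was handed in at about 33.5 s.

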